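# Index the kiln-post carousel and set the third post on the kiln shelf

### The job

Turn the carousel until the kiln post that matches the two already on the kiln shelf (square, same width and same height) stands in the opening of the wire guard, and stop there. Then take that post out through the opening and set it down gently, upright and squarely, on the bare square footprint left on the shelf. Leave the other posts standing in their pockets and do not disturb anything else on the table.

Things in the scene. Friction and masses are not known exactly. Their poses are not given: they have to be found in the camera images.
- stand: fixed stand of the carousel, steel foot disc; origin on the table under the carousel's axis, z up, its -x points out through the guard's opening. It carries a flat wire guard at height 130 mm above the table (four concentric wires, radii 92 to 185 mm about the axis, plus legs at radius 185 mm), which bars reaching down to the pockets everywhere except an opening of about 76 deg centred on the stand's -x, towards the robot
- opening (a point): point in the middle of the guard's opening, 125 mm from the carousel's axis along the stand's -x, at the height of the carousel's floor (45 mm above the table); same axes as the stand. It stays put
- bar (a point): centre of the black handle bar on top of the 22 mm thick middle column of the carousel, on the axis, 188 mm above the table; the bar is 70 mm long along the point's x, 18 mm wide along its y, 40 mm high, fixed to the carousel and turns with it
- carousel (a joint): angle turned by the carousel since the start, rad, positive counter-clockwise from above; it turns several turns either way with light friction (0.12 N m) and stays where it is left. Grey disc of radius 172 mm, top 45 mm above the table, six pockets at 60 deg parted by fins 12 mm high; the pocket centres lie 125 mm from the axis; the posts ride round on it. At the start the empty pocket is nearest the opening
- post: the wanted kiln post: pale fireclay, square 38 x 38 mm, 64 mm tall, 140 to 235 g, standing loose in a pocket; origin at the centre of its underside, x and y normal to its sides. The same as the two on the shelf
- post_round: another post in the carousel: round, diameter 42 mm, 64 mm tall; origin at the centre of its underside
- post_short: another post: square 38 x 38 mm but only 38 mm tall; origin at the centre of its underside
- post_slim: another post: square but only 24 x 24 mm, 64 mm tall; origin at the centre of its underside
- post_wye: another post: Y-shaped section, three arms reaching 25 mm from the centre, 64 mm tall; origin at the centre of its underside
- spot: the bare brown square footprint (41 x 41 mm) on the white-washed kiln shelf where the third post belongs; origin at its centre on the shelf's top face, 18 mm above the table, x and y along its sides. The shelf is a fixed slab 260 x 290 x 18 mm
- ref_a: one of the two loose posts already standing on the shelf, square 38 x 38 x 64 mm; origin at the centre of its underside
- ref_b: the other of the two posts already on the shelf, the same
- cup: small bisque bowl on the shelf amid the three post places, rim radius 34 mm, 32 mm high; origin at the centre of its underside
- bowl: grey-green glazed bowl on the table beyond the work, rim radius 45 mm, 40 mm high; origin at the centre of its underside
- bottle: water bottle beyond the work, radius 32 mm, 190 mm high; origin at the centre of its underside
Things that resemble listed ones, but are neither listed nor needed, are in the scene too. What is shaped like the post but green is not meant.

How it is judged:
On the way, in this order (a step that is already met when the one before it is completed fails the run):
1. the wanted post stands in the opening of the guard (its centre within 35 mm of the opening's middle) and the carousel is at rest (horizontal distance between post and opening below 0.035 m and height (world z) of post below 0.05 m and velocity of joint carousel between -0.08 and 0.08 rad/s), for 0.2 s.
2. the wanted post is lifted out of its pocket, there at the opening (at least 25 mm up, within 60 mm of the opening's middle) (z of post in the frame of opening above 0.025 m and horizontal distance between post and opening below 0.06 m), for 0.02 s.
At the end, for the whole second after the job is handed in: the wanted post stands on the shelf, upright (within 0.05 rad), at rest, its centre within 12 mm of the footprint's and its sides within 0.2 rad of the footprint's sides; the other four posts stand upright in the carousel, the two on the shelf stand upright within 15 mm of where they were (horizontal distance between post and spot below 0.012 m and z of post in the frame of spot between -0.004 and 0.004 m and angle between post's own z axis and vertical below 0.05 rad and (angle between the x axis of post and the x axis of spot, either way round below 0.2 rad or angle between the x axis of post and the y axis of spot, either way round below 0.2 rad) and linear speed of post below 0.02 m/s and angle between each of post_round, post_short, post_slim, post_wye, ref_a, ref_b's own z axis and vertical below 0.1 rad and horizontal distance between each of post_round, post_short, post_slim, post_wye and bar below 0.165 m and z of each of post_round, post_short, post_slim, post_wye in the frame of opening below 0.006 m and distance of each of ref_a, ref_b from where it was at the start of the episode below 0.015 m); the robot touches nothing.
It fails at once if the wanted post is dropped (falls faster than 0.45 m/s out of the fingers, a fall of more than about 10 mm) (linear speed of post above 0.45 m/s and contact force between post and the fingers below 0.05 N).
It fails at once if another post in the carousel is tipped over or taken out of it (angle between any of post_round, post_short, post_slim, post_wye's own z axis and vertical above 0.5 rad or z of any of post_round, post_short, post_slim, post_wye in the frame of opening above 0.02 m).
It fails at once if a post already on the shelf is moved more than 15 mm or tipped (distance of any of ref_a, ref_b from where it was at the start of the episode above 0.015 m or angle between any of ref_a, ref_b's own z axis and vertical above 0.3 rad).
It fails at once if the small bowl, the glazed bowl or the bottle is moved more than 25 mm (distance of any of cup, bowl, bottle from where it was at the start of the episode above 0.025 m).
It also fails if it takes over 48 s, if anything falls off the work surface, if the arm or the gripper's body presses on something with over 40 N, if the wrist force passes 120 N, or if a joint passes its speed limit or range.

### The arm

A 6-joint arm with a two-finger parallel gripper is mounted at the origin on the work surface. World frame = base frame: x ahead of the robot, y to its left, z up, the work surface at z = 0. Lengths are in m, angles in rad, forces in N, time in s.
With the tool pointing down it reaches from about 0.325 to 0.775 m from the base axis. Payload 5.5 kg.
Tool frame: the origin (TCP) lies at the very end of the fingers, on their centre line; the grasp point (between the pads) lies 19 mm behind it; z points along the fingers, x is the direction in which the jaws open and shut, and the axes are right-handed (so a half turn about z gives the same grasp; the last joint's range is limited). The gripper opens to 85 mm and grips with 20 to 120 N. Pads are 22 mm wide; open, the fingers measure 114 mm over their backs; the gripper's body (76 mm by 85 mm) begins 54 mm behind the grasp point. The pads swing forward as they close: fully open they stand 13 mm farther back than shut.
Start: joints at [-1.206, 0.091, 1.231, -0, 1.82, -0.057], TCP at [0.246, -0.547, 0.231] pointing down, gripper open.
Joint ranges: [-2.87, 2.87], [-0.86, 2.18], [0.17, 2.46], [-1.51, 4.65], [0.06, 2.69], [-2.65, 2.65]. Speed limits (rad/s): [2.57, 2.57, 3.01, 3.14, 3.14, 3.14].

### API

Orientations are given as a unit quaternion [w, x, y, z].
In Python, from rig import env gives the robot as it stands. The module is installed in compiled form; this text tells all that it offers.
- The arm moves only by the tool play_rows, never from a script. Its argument "motion" is a list of rows, each an object of numbers: "rx", "ry", "rz": the turn, a rotation vector about the tool's x, y, z in degrees; "x", "y", "z": the shift along the tool's x, y, z in cm; "hand": the finger opening in cm, from 0 to 8.54. A call has 1 to 10 rows; each row is the pose to reach, as a shift and turn from the pose measured when the call began, along the tool's axes at that moment; what a row does not reach only later rows make up. A row lasts 1/10 s, in which the tool goes at most 50 mm and 8.59 degrees, less where a joint would pass 70% of its speed; a pose out of reach is approached as far as the arm can. A call with a gripper value outside its range is refused whole. The fingers move at their own pace and stop on an object; the grip force is fixed at half the most. Time passes only in rows, so rows that repeat a pose let the fingers close. It gives the time, the measured TCP pose, the force and the opening at its end, in the units of the state.
- env.get_state(): the state, without advancing time (a new reading comes with each control period).
- env.grab_frame(name): name is "side" or "top"; returns a dict with "frame" (384x512x3 uint8, red, green, blue), "z_map" (384x512 float32, m along the optical axis (not along the pixel's ray), 0 where there is no reading), "fx", "fy", "cx", "cy" (pixels), "R" (3x3) and "t" (3): a world point X has camera coordinates R X + t. Camera axes: x right, y down, z forward; pixel columns grow to the right and rows downward; lengths in m; the calibration is good to about 2 mm. A picture is of the moment at which its call begins.
- env.job_done(): hands the job in, once; it reports no verdict.
The state is a dict: "time_s": time; "joint_pos": joint angles; "qd": joint speeds; "effort": joint torques, N m; "tool_pos": TCP position; "orientation": TCP orientation; "force": force on the tool from outside, world axes, zero at the start; "wrist_torque": the same for the moment, N m; "grip_width": finger opening in m.
Only numpy, scipy, OpenCV 4.12 (cv2) and the standard library are available. Lean on these libraries where they do the work, as an engineer would, in place of code of your own. Each camera call takes 0.05 s, during which the arm holds its last target. There are 200 camera calls.

## Working session

There is one attempt and no reset: what is moved stays moved. The work goes in short steps, Python scripts to look and compute and a tool call to move; the robot and the scene stay as the last step left them, time stands still between calls to the robot, and variables do not carry over. Pictures are saved under pics/ and viewed, about 8 in all and at most 12, crops included, and the job is handed in when it is done.

Besides the shell and the picture viewer there is one more tool, called as a command line: name --argument value ..., lists and objects as JSON in quotes. play_rows: Moves the arm, as the interface text tells. Its arguments: {"type":"object","properties":{"motion":{"type":"array"}},"required":["motion"]}

```bash
mkdir -p pics
cat > h.py <<'E'
import numpy as np, cv2
from rig import env
def grab(n):
    f=env.grab_frame(n); np.savez(f'{n}.npz',**f); return f
def load(n): return dict(np.load(f'{n}.npz'))
def cloud(f):
    z=f['z_map']; v,u=np.mgrid[:z.shape[0],:z.shape[1]]
    c=np.stack([(u-f['cx'])/f['fx']*z,(v-f['cy'])/f['fy']*z,z],-1)
    return (c-f['t'])@f['R']
def px(f,u,v,zw):  # pixel onto world plane z=zw
    d=f['R'].T@np.array([(u-f['cx'])/f['fx'],(v-f['cy'])/f['fy'],1]); o=-f['R'].T@f['t']
    return o+d*(zw-o[2])/d[2]
E
python3 - <<'E'
from h import *
for n in ('top','side'):
    f=grab(n); cv2.imwrite(f'pics/{n}0.png',cv2.resize(f['frame'][...,::-1],(800,600),interpolation=cv2.INTER_CUBIC))
    print(n,-f['R'].T@f['t'],f['R'].round(3).tolist(),f['fx'])
print(env.get_state())
E
```

```text
top [ 0.45735553 -0.09536625  1.78689199] [[0.017, -1.0, -0.007], [-0.998, -0.017, -0.053], [0.053, 0.008, -0.999]] 455.05947907547534
side [0.09887687 0.84710896 1.14357066] [[-0.893, -0.45, -0.001], [-0.318, 0.633, -0.706], [0.319, -0.63, -0.708]] 479.1531530589619
{'time_s': 0.1, 'joint_pos': array([-1.20570338e+00,  9.18234421e-02,  1.23177290e+00,  1.01131208e-05,
        1.81976402e+00, -5.67149484e-02]), 'qd': array([ 0.00208345, -0.00335361, -0.00373604,  0.00083242, -0.00195427,
        0.00113824]), 'effort': array([ 3.69922811e-03, -4.60219002e+01, -4.19217575e+01,  5.19121284e-05,
        1.06201516e-02,  1.61911674e-05]), 'tool_pos': array([ 0.24555397, -0.54718921,  0.23023585]), 'orientation': array([-5.25539477e-04,  8.39467606e-01, -5.43409014e-01, -7.10657059e-04]), 'force': array([-0.01297412, -0.82841605, -0.32071671]), 'wrist_torque': array([-0.02388212, -0.01807489, -0.03815988]), 'grip_width': 0.08534157549959655}
```

View pics/top0.png

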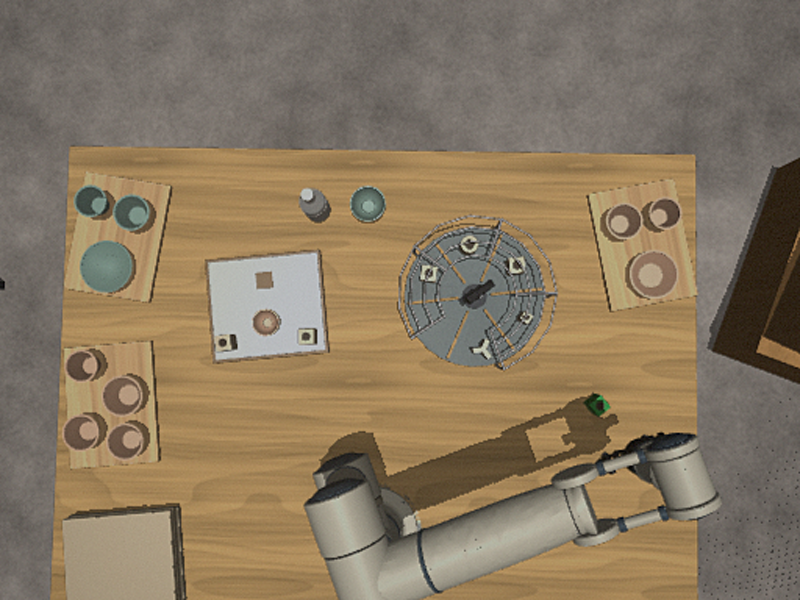

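View pics/side0.png

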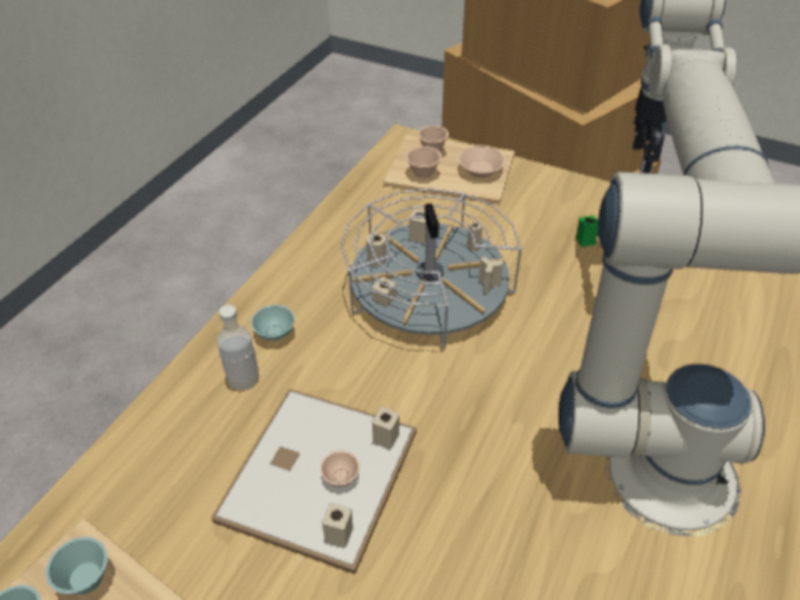

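Run:
```python
from h import *
f=load('top'); P=cloud(f); s=512/800
def at(n,u,v,r=8):
    u*=s;v*=s
    p=P[int(v)-r:int(v)+r+1,int(u)-r:int(u)+r+1].reshape(-1,3)
    return p
for n,u,v in [('L',430,272),('T',470,244),('R',516,265),('slim',526,317),('wye',484,348),('refA',226,342),('refB',308,336),('bar',477,293)]:
    p=at(n,u,v,14); lo,hi={'bar':(.175,.3)}.get(n,(.06,.122))
    m=p[(p[:,2]>lo)&(p[:,2]<hi)]; 
    if len(m)==0: print(n,'none');continue
    zt=np.percentile(m[:,2],85); m=m[m[:,2]>zt-.012]
    r=cv2.minAreaRect(m[:,:2].astype(np.float32)*1000)
    print(n,len(m),zt.round(4),m.mean(0).round(4),[np.round(x,1) for x in r])
# disc axis: grey disc at z .045
m=(abs(P[...,2]-.045)<.006); q=P[m]; q=q[(q[:,0]>.2)&(q[:,1]<-.0)&(q[:,1]>-.6)]
print('disc',cv2.minEnclosingCircle(q[:,:2].astype(np.float32)),len(q))
m=(abs(P[...,2]-.13)<.006); q=P[m]; q=q[(q[:,0]>.2)&(q[:,1]<-.0)&(q[:,1]>-.6)]
print('guard',cv2.minEnclosingCircle(q[:,:2].astype(np.float32)),len(q))
# spot corners by colour
img=f['frame'].astype(int); v,u=np.mgrid[:384,:512]
m=(u>155*1)&(u<185)&(v>170)&(v<190)&(img[...,2]<img[...,0]-25)
pts=np.array([px(f,a,b,.018)[:2] for a,b in zip(u[m],v[m])],np.float32)
print('spot',m.sum(),pts.mean(0),cv2.minAreaRect(pts*1000))
for n,(a,b,c,d) in {'disc':(390,210,565,375),'shelf':(195,240,340,370)}.items():
    a,b,c,d=[int(x*s) for x in (a,b,c,d)]
    k=f['frame'][b:d,a:c,::-1]; globals()[n]=cv2.resize(k,(int(k.shape[1]*5.2),int(k.shape[0]*5.2)),interpolation=cv2.INTER_CUBIC)
cv2.imwrite('pics/disc.png',disc); print(disc.shape)
sh=px(f,*(s*np.array(p) for p in (0,0)),.018) if 0 else 0
for c in [(206,262),(319,250),(328,352),(215,363)]: print(px(f,c[0]*s,c[1]*s,.018)[:2].round(4))
```

```text
L 90 0.0873 [ 0.6296 -0.1255  0.084 ] [array([ 642.6, -126.2]), array([67.7, 37.8]), np.float64(1.2)]
T 86 0.112 [ 0.6976 -0.221   0.1088] [array([ 704.1, -224.6]), array([38. , 54.2]), np.float64(56.8)]
R 89 0.113 [ 0.6496 -0.332   0.1099] [array([ 651.4, -333. ]), array([37.6, 37.6]), np.float64(2.3)]
slim 37 0.111 [ 0.5266 -0.3575  0.1078] [array([ 527.3, -357.3]), array([24.9, 21.3]), np.float64(52.4)]
wye 64 0.1127 [ 0.4488 -0.2568  0.1093] [array([ 429.6, -263.4]), array([78.9, 43.5]), np.float64(26.7)]
refA 104 0.0856 [0.4547 0.3647 0.0816] [array([454.3, 364.8]), array([36.9, 39.6]), np.float64(9.4)]
refB 101 0.0857 [0.4723 0.1649 0.082 ] [array([473.2, 165.1]), array([37.6, 35.4]), np.float64(1.2)]
bar 102 0.2104 [ 0.5784 -0.2387  0.2071] [array([ 578.3, -238.6]), array([17.5, 68.1]), np.float64(37.8)]
disc ((0.5886783003807068, -0.29150187969207764), 0.37179622054100037) 4013
guard ((0.5785537362098694, -0.23829710483551025), 0.18665055930614471) 855
spot 103 [0.6127483 0.2830774] ((612.651611328125, 282.12841796875), (39.1536750793457, 39.1143798828125), 1.6239980459213257)
(551, 582, 3)
[0.6546 0.429 ]
[0.6894 0.1464]
[0.4349 0.118 ]
[0.4028 0.3985]
```

View pics/disc.png

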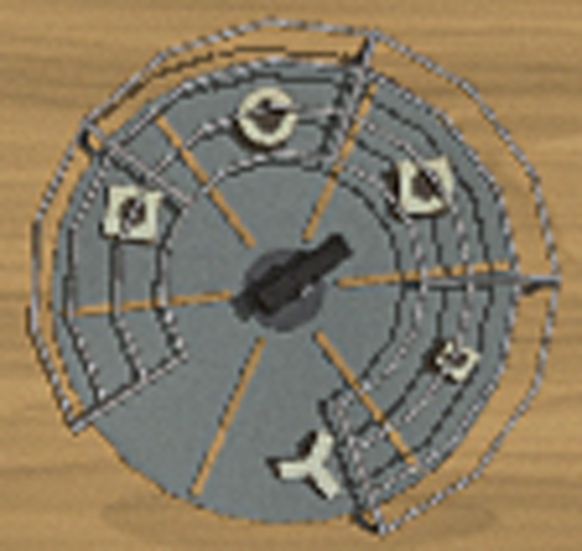

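```bash
cat >> h.py <<'E'
from scipy.spatial.transform import Rotation as Ro
def goal(p,ang):
    """shift (tool cm) and rotvec (tool deg) to TCP p, pointing down, jaw axis at ang deg"""
    s=env.get_state(); q=s['orientation']; R=Ro.from_quat(np.r_[q[1:],q[0]])
    a=np.radians(ang); x=np.array([np.cos(a),np.sin(a),0]); z=np.array([0,0,-1.])
    G=Ro.from_matrix(np.c_[x,np.cross(z,x),z])
    X=R.as_matrix()[:,0]
    print('t',round(s['time_s'],2),'pos',s['tool_pos'].round(4),'jaw',np.degrees(np.arctan2(X[1],X[0])).round(1),'F',s['force'].round(1),'w',round(s['grip_width'],4),'j',np.degrees(s['joint_pos']).round(0))
    print('  xyz cm',(R.inv().apply(np.array(p)-s['tool_pos'])*100).round(2),'rot',np.degrees((R.inv()*G).as_rotvec()).round(2))
E
python3 - <<'E'
from h import *
f=load('top'); A=np.array([.5785,-.2385])
for a,b in [(75,430),(185,355),(375,530),(325,405)]:
    p=px(f,a/5.2+249,b/5.2+134,.13)[:2]; d=p-A; print(p.round(4),np.degrees(np.arctan2(d[1],d[0])).round(1),np.hypot(*d).round(3))
goal([.5785,-.2385,.23],37.8)
E
```

```text
[ 0.4708 -0.0895] 125.9 0.184
[ 0.5246 -0.1657] 126.5 0.091
[ 0.4047 -0.2999] -160.6 0.184
[ 0.4912 -0.2641] -163.7 0.091
t 0.1 pos [ 0.2456 -0.5472  0.2302] jaw -65.8 F [-0.  -0.8 -0.3] w 0.0853 j [-69.   5.  71.   0. 104.  -3.]
  xyz cm [-14.53 -43.01   0.05] rot [-1.0000e-01  7.0000e-02 -1.0363e+02]
```

play_rows --motion '[{"x":-14.5,"y":-43,"z":0,"rz":-103.6},{"x":-14.5,"y":-43,"z":0,"rz":-103.6},{"x":-14.5,"y":-43,"z":0,"rz":-103.6},{"x":-14.5,"y":-43,"z":0,"rz":-103.6},{"x":-14.5,"y":-43,"z":0,"rz":-103.6},{"x":-14.5,"y":-43,"z":0,"rz":-103.6},{"x":-14.5,"y":-43,"z":0,"rz":-103.6},{"x":-14.5,"y":-43,"z":0,"rz":-103.6},{"x":-14.5,"y":-43,"z":0,"rz":-103.6},{"x":-14.5,"y":-43,"z":0,"rz":-103.6}]'

```text
invalid input at $.motion[0]: expected keys rx, ry, rz, x, y, z, hand
```

```bash
python3 -c "
from h import *
goal([.5785,-.2385,.23],37.8);goal([.5785,-.2385,.176],37.8)"
```

```text
t 0.1 pos [ 0.2456 -0.5472  0.2302] jaw -65.8 F [-0.  -0.8 -0.3] w 0.0853 j [-69.   5.  71.   0. 104.  -3.]
  xyz cm [-14.53 -43.01   0.05] rot [-1.0000e-01  7.0000e-02 -1.0363e+02]
t 0.1 pos [ 0.2456 -0.5472  0.2302] jaw -65.8 F [-0.  -0.8 -0.3] w 0.0853 j [-69.   5.  71.   0. 104.  -3.]
  xyz cm [-14.52 -43.01   5.45] rot [-1.0000e-01  7.0000e-02 -1.0363e+02]
```

play_rows --motion '[{"rx":0,"ry":0,"rz":-103.6,"x":-14.5,"y":-43,"z":0,"hand":8.5},{"rx":0,"ry":0,"rz":-103.6,"x":-14.5,"y":-43,"z":0,"hand":8.5},{"rx":0,"ry":0,"rz":-103.6,"x":-14.5,"y":-43,"z":0,"hand":8.5},{"rx":0,"ry":0,"rz":-103.6,"x":-14.5,"y":-43,"z":0,"hand":8.5},{"rx":0,"ry":0,"rz":-103.6,"x":-14.5,"y":-43,"z":0,"hand":8.5},{"rx":0,"ry":0,"rz":-103.6,"x":-14.5,"y":-43,"z":0,"hand":8.5},{"rx":0,"ry":0,"rz":-103.6,"x":-14.5,"y":-43,"z":0,"hand":8.5},{"rx":0,"ry":0,"rz":-103.6,"x":-14.5,"y":-43,"z":0,"hand":8.5},{"rx":0,"ry":0,"rz":-103.6,"x":-14.5,"y":-43,"z":0,"hand":8.5},{"rx":0,"ry":0,"rz":-103.6,"x":-14.5,"y":-43,"z":0,"hand":8.5}]'

```text
time_s: 1.1
tool_pos: [0.5816, -0.2339, 0.2289]
orientation: [-0.002, 0.984, 0.181, -0.0]
force: [-0.5, -0.3, -0.8]
grip_width: 0.0851
```

```bash
python3 -c "
from h import *
goal([.5785,-.2385,.23],37.8);goal([.5785,-.2385,.176],37.8)"
```

```text
t 1.1 pos [ 0.5816 -0.2339  0.2289] jaw 20.8 F [-0.5 -0.3 -0.8] w 0.0851 j [-25.  10.  66.   0. 105. -46.]
  xyz cm [-0.46  0.32 -0.12] rot [ -0.25  -0.06 -16.97]
t 1.1 pos [ 0.5816 -0.2339  0.2289] jaw 20.8 F [-0.5 -0.3 -0.8] w 0.0851 j [-25.  10.  66.   0. 105. -46.]
  xyz cm [-0.46  0.35  5.28] rot [ -0.25  -0.06 -16.97]
```

play_rows --motion '[{"rx":0,"ry":0,"rz":-17,"x":-0.46,"y":0.33,"z":0,"hand":8.5},{"rx":0,"ry":0,"rz":-17,"x":-0.46,"y":0.33,"z":0,"hand":8.5},{"rx":0,"ry":0,"rz":-17,"x":-0.46,"y":0.33,"z":0,"hand":8.5},{"rx":0,"ry":0,"rz":-17,"x":-0.46,"y":0.35,"z":2.7,"hand":8.5},{"rx":0,"ry":0,"rz":-17,"x":-0.46,"y":0.35,"z":5.3,"hand":5},{"rx":0,"ry":0,"rz":-17,"x":-0.46,"y":0.35,"z":5.3,"hand":1},{"rx":0,"ry":0,"rz":-17,"x":-0.46,"y":0.35,"z":5.3,"hand":1},{"rx":0,"ry":0,"rz":-17,"x":-0.46,"y":0.35,"z":5.3,"hand":1},{"rx":0,"ry":0,"rz":-17,"x":-0.46,"y":0.35,"z":5.3,"hand":1}]'

```text
time_s: 2.0
tool_pos: [0.5808, -0.2376, 0.1785]
orientation: [-0.001, 0.946, 0.324, 0.003]
force: [10.5, 4.7, -1.0]
grip_width: 0.0172
```

```bash
python3 -c "
from h import *
goal([.5785,-.2385,.176],37.8-145)"
```

```text
t 2.0 pos [ 0.5808 -0.2376  0.1785] jaw 37.9 F [10.5  4.7 -1. ] w 0.0172 j [-26.   9.  72.   0.  99. -63.]
  xyz cm [-0.24 -0.07  0.24] rot [ -0.55  -0.15 145.06]
```

play_rows --motion '[{"rx":0,"ry":0,"rz":1,"x":0,"y":0,"z":0,"hand":1},{"rx":0,"ry":0,"rz":3,"x":0,"y":0,"z":0,"hand":1},{"rx":0,"ry":0,"rz":6,"x":0,"y":0,"z":0,"hand":1},{"rx":0,"ry":0,"rz":10,"x":0,"y":0,"z":0,"hand":1},{"rx":0,"ry":0,"rz":15,"x":0,"y":0,"z":0,"hand":1},{"rx":0,"ry":0,"rz":20,"x":0,"y":0,"z":0,"hand":1},{"rx":0,"ry":0,"rz":25,"x":0,"y":0,"z":0,"hand":1},{"rx":0,"ry":0,"rz":30,"x":0,"y":0,"z":0,"hand":1},{"rx":0,"ry":0,"rz":34,"x":0,"y":0,"z":0,"hand":1},{"rx":0,"ry":0,"rz":37,"x":0,"y":0,"z":0,"hand":1}]'

```text
time_s: 3.0
tool_pos: [0.5809, -0.2376, 0.1785]
orientation: [-0.002, 1.0, 0.006, 0.003]
force: [2.4, 0.0, -4.7]
grip_width: 0.0172
```

Run:
```python
from h import *
goal([.5805,-.2378,.178],37.8-145)
f=grab('top');P=cloud(f);q=P[(P[...,2]>.19)&(P[...,2]<.212)]
```

```text
t 3.0 pos [ 0.5809 -0.2376  0.1785] jaw 0.7 F [ 2.4  0.  -4.7] w 0.0172 j [-26.   9.  72.   0.  99. -26.]
  xyz cm [-0.04  0.02  0.05] rot [-4.8000e-01  4.0000e-02  1.0787e+02]
```

play_rows --motion '[{"rx":0,"ry":0,"rz":2,"x":0,"y":0,"z":0,"hand":1},{"rx":0,"ry":0,"rz":6,"x":0,"y":0,"z":0,"hand":1},{"rx":0,"ry":0,"rz":11,"x":0,"y":0,"z":0,"hand":1},{"rx":0,"ry":0,"rz":17,"x":0,"y":0,"z":0,"hand":1},{"rx":0,"ry":0,"rz":23,"x":0,"y":0,"z":0,"hand":1},{"rx":0,"ry":0,"rz":29,"x":0,"y":0,"z":0,"hand":1},{"rx":0,"ry":0,"rz":35,"x":0,"y":0,"z":0,"hand":1},{"rx":0,"ry":0,"rz":41,"x":0,"y":0,"z":0,"hand":1},{"rx":0,"ry":0,"rz":46,"x":0,"y":0,"z":0,"hand":1},{"rx":0,"ry":0,"rz":49,"x":0,"y":0,"z":0,"hand":1}]'

```text
time_s: 4.05
tool_pos: [0.5809, -0.2376, 0.1785]
orientation: [-0.003, 0.911, -0.412, 0.001]
force: [1.1, 0.8, -5.0]
grip_width: 0.0171
```

play_rows --motion '[{"rx":0,"ry":0,"rz":2,"x":0,"y":0,"z":0,"hand":1},{"rx":0,"ry":0,"rz":6,"x":0,"y":0,"z":0,"hand":1},{"rx":0,"ry":0,"rz":12,"x":0,"y":0,"z":0,"hand":1},{"rx":0,"ry":0,"rz":18,"x":0,"y":0,"z":0,"hand":1},{"rx":0,"ry":0,"rz":25,"x":0,"y":0,"z":0,"hand":1},{"rx":0,"ry":0,"rz":32,"x":0,"y":0,"z":0,"hand":1},{"rx":0,"ry":0,"rz":39,"x":0,"y":0,"z":0,"hand":1},{"rx":0,"ry":0,"rz":45,"x":0,"y":0,"z":0,"hand":1},{"rx":0,"ry":0,"rz":50,"x":0,"y":0,"z":0,"hand":1},{"rx":0,"ry":0,"rz":53,"x":0,"y":0,"z":0,"hand":1}]'

```text
time_s: 5.05
tool_pos: [0.5809, -0.2376, 0.1785]
orientation: [0.003, -0.631, 0.776, 0.0]
force: [1.8, 1.7, -4.9]
grip_width: 0.017
```

Run:
```python
from h import *
goal([.5805,-.2378,.178],37.8-145)
```

```text
t 5.05 pos [ 0.5809 -0.2376  0.1785] jaw -101.8 F [ 1.8  1.7 -4.9] w 0.017 j [-26.   9.  72.   0.  99.  76.]
  xyz cm [0.03 0.03 0.05] rot [-0.2   0.33  5.41]
```

play_rows --motion '[{"rx":0,"ry":0,"rz":2,"x":0,"y":0,"z":0,"hand":1},{"rx":0,"ry":0,"rz":4.4,"x":0,"y":0,"z":0,"hand":1},{"rx":0,"ry":0,"rz":5.4,"x":0,"y":0,"z":0,"hand":1},{"rx":0,"ry":0,"rz":5.4,"x":0,"y":0,"z":0,"hand":1},{"rx":0,"ry":0,"rz":5.4,"x":0,"y":0,"z":0,"hand":6},{"rx":0,"ry":0,"rz":5.4,"x":0,"y":0,"z":0,"hand":6},{"rx":0,"ry":0,"rz":5.4,"x":0,"y":0,"z":0,"hand":6},{"rx":0,"ry":0,"rz":5.4,"x":0,"y":0,"z":-3,"hand":6},{"rx":0,"ry":0,"rz":5.4,"x":0,"y":0,"z":-7,"hand":6},{"rx":0,"ry":0,"rz":5.4,"x":0,"y":0,"z":-9,"hand":6}]'

```text
time_s: 6.05
tool_pos: [0.5808, -0.2383, 0.2733]
orientation: [0.005, -0.594, 0.805, -0.002]
force: [-0.8, -0.1, 1.0]
grip_width: 0.0599
```

Run:
```python
from h import *
goal([.45,.12,.268],-80)
```

```text
t 6.05 pos [ 0.5808 -0.2383  0.2733] jaw -107.2 F [-0.8 -0.1  1. ] w 0.0599 j [-26.  10.  61.   0. 108.  82.]
  xyz cm [-30.37  23.09   0.48] rot [ -0.57   0.17 -27.18]
```

play_rows --motion '[{"rx":0,"ry":0,"rz":-27,"x":-30.4,"y":23,"z":0,"hand":6},{"rx":0,"ry":0,"rz":-27,"x":-30.4,"y":23,"z":0,"hand":6},{"rx":0,"ry":0,"rz":-27,"x":-30.4,"y":23,"z":0,"hand":6},{"rx":0,"ry":0,"rz":-27,"x":-30.4,"y":23,"z":0,"hand":6},{"rx":0,"ry":0,"rz":-27,"x":-30.4,"y":23,"z":0,"hand":6},{"rx":0,"ry":0,"rz":-27,"x":-30.4,"y":23,"z":0,"hand":6},{"rx":0,"ry":0,"rz":-27,"x":-30.4,"y":23,"z":0,"hand":6},{"rx":0,"ry":0,"rz":-27,"x":-30.4,"y":23,"z":0,"hand":6}]'

```text
time_s: 6.85
tool_pos: [0.4495, 0.1227, 0.2741]
orientation: [-0.005, 0.766, -0.643, 0.004]
force: [1.1, 0.2, 0.1]
grip_width: 0.0601
```

Run:
```python
from h import *
f=grab('top');P=cloud(f)
A=np.array([.5805,-.2378]); 
q=P[(P[...,2]>.098)&(P[...,2]<.118)&(np.hypot(P[...,0]-.4615,P[...,1]+.199)<.05)]
print(len(q)); 
if len(q):
    r=cv2.minAreaRect(q[:,:2].astype(np.float32)*1000);print(q.mean(0),r)
k=f['frame'][134:240,249:361,::-1];cv2.imwrite('pics/d1.png',cv2.resize(k,None,fx=5.2,fy=5.2,interpolation=cv2.INTER_CUBIC))
goal([.46,-.2,.26],-108)
```

```text
106
[ 0.4643132  -0.20262391  0.10834164] ((464.38421630859375, -202.3402557373047), (36.58673095703125, 36.59465026855469), 45.6114501953125)
t 6.9 pos [0.4486 0.1255 0.2744] jaw -79.9 F [1.5 3.  1.5] w 0.06 j [ 11. -15.  85.   0. 109.  91.]
  xyz cm [32.25  4.62  1.25] rot [-0.66  0.39 28.12]
```

View pics/d1.png

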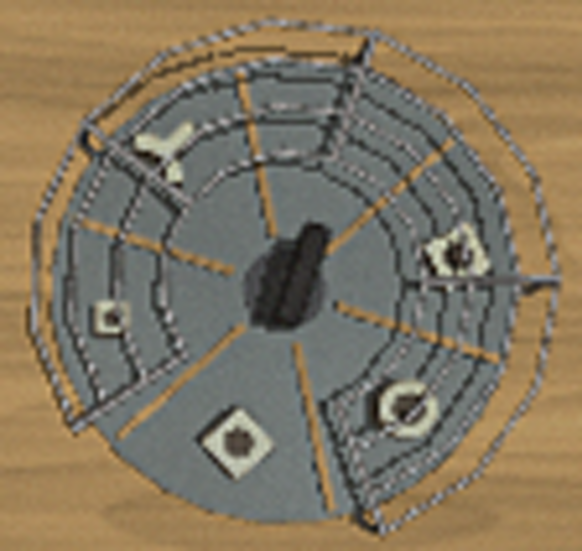

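Run:
```python
from h import *
goal([.464,-.2022,.16],-134.4)
f=load('top');k=f['frame'][154:240,124:218,::-1];cv2.imwrite('pics/sh.png',cv2.resize(k,None,fx=6,fy=6,interpolation=cv2.INTER_CUBIC))
```

```text
t 6.9 pos [0.4486 0.1255 0.2744] jaw -79.9 F [1.5 3.  1.5] w 0.06 j [ 11. -15.  85.   0. 109.  91.]
  xyz cm [32.57  4.39 11.26] rot [-0.57  0.55 54.52]
```

View pics/sh.png

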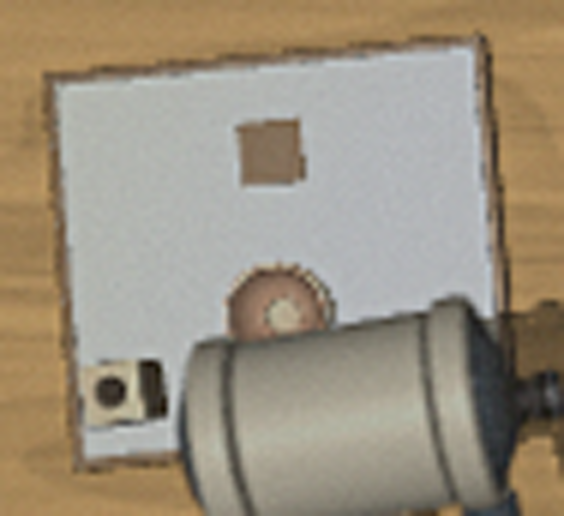

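play_rows --motion '[{"rx":0,"ry":0,"rz":54.5,"x":32.6,"y":4.4,"z":5,"hand":6},{"rx":0,"ry":0,"rz":54.5,"x":32.6,"y":4.4,"z":5,"hand":6},{"rx":0,"ry":0,"rz":54.5,"x":32.6,"y":4.4,"z":5,"hand":6},{"rx":0,"ry":0,"rz":54.5,"x":32.6,"y":4.4,"z":5,"hand":6},{"rx":0,"ry":0,"rz":54.5,"x":32.6,"y":4.4,"z":5,"hand":6},{"rx":0,"ry":0,"rz":54.5,"x":32.6,"y":4.4,"z":5,"hand":6},{"rx":0,"ry":0,"rz":54.5,"x":32.6,"y":4.4,"z":5,"hand":6},{"rx":0,"ry":0,"rz":54.5,"x":32.6,"y":4.4,"z":7,"hand":6},{"rx":0,"ry":0,"rz":54.5,"x":32.6,"y":4.4,"z":9,"hand":6}]'

```text
time_s: 7.8
tool_pos: [0.4637, -0.2044, 0.183]
orientation: [0.007, -0.387, 0.922, -0.0]
force: [-0.7, 0.7, -0.6]
grip_width: 0.0599
```

Run:
```python
from h import *
goal([.464,-.2022,.076],-134.4)
f=load('top'); print(px(f,168.75,179.1,.018))
f=grab('side'); k=f['frame'][100:240,190:350,::-1];cv2.imwrite('pics/s1.png',cv2.resize(k,None,fx=4.2,fy=4.2,interpolation=cv2.INTER_CUBIC))
```

```text
t 7.8 pos [ 0.4637 -0.2044  0.183 ] jaw -134.5 F [-0.7  0.7 -0.6] w 0.0599 j [-28. -10.  90.   1.  99. 107.]
  xyz cm [-0.04  0.2  10.7 ] rot [-0.36  0.75 -0.12]
[0.61216202 0.28308926 0.018     ]
```

View pics/s1.png

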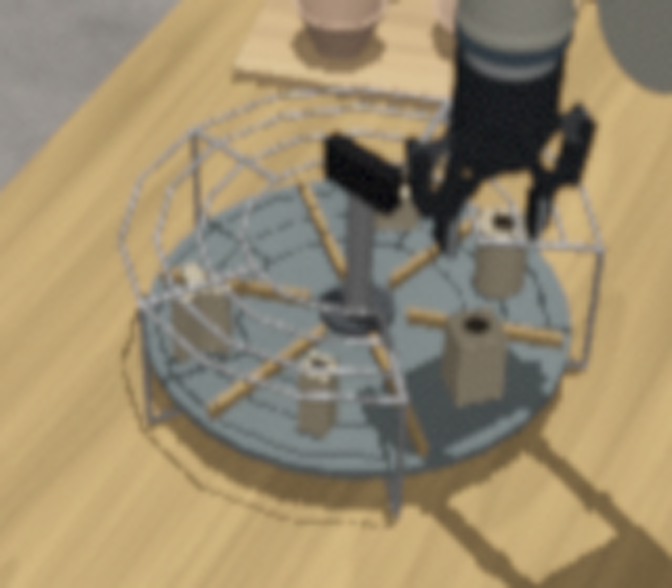

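play_rows --motion '[{"rx":-0.4,"ry":0.7,"rz":0,"x":0,"y":0.2,"z":3,"hand":6},{"rx":-0.4,"ry":0.7,"rz":0,"x":0,"y":0.2,"z":6,"hand":6},{"rx":-0.4,"ry":0.7,"rz":0,"x":0,"y":0.2,"z":8.5,"hand":6},{"rx":-0.4,"ry":0.7,"rz":0,"x":0,"y":0.2,"z":10,"hand":6},{"rx":-0.4,"ry":0.7,"rz":0,"x":0,"y":0.2,"z":10.7,"hand":6},{"rx":-0.4,"ry":0.7,"rz":0,"x":0,"y":0.2,"z":10.7,"hand":6}]'

```text
time_s: 8.45
tool_pos: [0.462, -0.201, 0.0717]
orientation: [-0.002, -0.387, 0.922, 0.003]
force: [0.7, 1.0, 0.3]
grip_width: 0.0599
```

play_rows --motion '[{"rx":0,"ry":0,"rz":0,"x":0,"y":0,"z":0,"hand":3},{"rx":0,"ry":0,"rz":0,"x":0,"y":0,"z":0,"hand":3},{"rx":0,"ry":0,"rz":0,"x":0,"y":0,"z":0,"hand":3},{"rx":0,"ry":0,"rz":0,"x":0,"y":0,"z":0,"hand":3},{"rx":0,"ry":0,"rz":0,"x":0,"y":0,"z":0,"hand":3}]'

```text
time_s: 8.95
tool_pos: [0.4629, -0.2015, 0.0737]
orientation: [-0.001, -0.387, 0.922, 0.002]
force: [1.1, 0.5, 6.2]
grip_width: 0.0372
```

Run:
```python
from h import *
goal([.464,-.2022,.076],-134.4)
```

```text
t 8.95 pos [ 0.4629 -0.2015  0.0737] jaw -134.5 F [1.1 0.5 6.2] w 0.0372 j [-27.  -8.  99.   0.  89. 107.]
  xyz cm [-0.02 -0.13 -0.23] rot [ 0.22  0.   -0.06]
```

play_rows --motion '[{"rx":0,"ry":0,"rz":0,"x":0,"y":0,"z":-1,"hand":3},{"rx":0,"ry":0,"rz":0,"x":0,"y":0,"z":-3,"hand":3},{"rx":0,"ry":0,"rz":0,"x":0,"y":0,"z":-6,"hand":3},{"rx":0,"ry":0,"rz":0,"x":0,"y":0,"z":-9,"hand":3},{"rx":0,"ry":0,"rz":0,"x":0,"y":0,"z":-11.5,"hand":3},{"rx":0,"ry":0,"rz":0,"x":0,"y":0,"z":-13,"hand":3},{"rx":0,"ry":0,"rz":0,"x":0,"y":0,"z":-13.5,"hand":3}]'

```text
time_s: 9.65
tool_pos: [0.4638, -0.2021, 0.2108]
orientation: [0.0, -0.387, 0.922, 0.001]
force: [1.0, -0.4, -1.5]
grip_width: 0.0373
```

Run:
```python
from h import *
goal([.6122,.283,.19],-83.6)
```

```text
t 9.65 pos [ 0.4638 -0.2021  0.2108] jaw -134.5 F [ 1.  -0.4 -1.5] w 0.0373 j [-27.  -9.  87.   0. 103. 107.]
  xyz cm [-45.02  23.38   2.14] rot [ 3.000e-02  7.000e-02 -5.086e+01]
```

play_rows --motion '[{"rx":0,"ry":0,"rz":-2,"x":-1.4,"y":0.7,"z":0,"hand":3},{"rx":0,"ry":0,"rz":-5,"x":-4.5,"y":2.3,"z":0,"hand":3},{"rx":0,"ry":0,"rz":-10,"x":-8.5,"y":4.4,"z":0,"hand":3},{"rx":0,"ry":0,"rz":-15,"x":-12.5,"y":6.5,"z":0,"hand":3},{"rx":0,"ry":0,"rz":-20,"x":-16.5,"y":8.6,"z":0,"hand":3},{"rx":0,"ry":0,"rz":-25,"x":-20.5,"y":10.7,"z":0,"hand":3},{"rx":0,"ry":0,"rz":-30,"x":-24.5,"y":12.8,"z":0,"hand":3},{"rx":0,"ry":0,"rz":-35,"x":-28.5,"y":14.8,"z":0,"hand":3},{"rx":0,"ry":0,"rz":-40,"x":-32.5,"y":16.9,"z":0,"hand":3},{"rx":0,"ry":0,"rz":-44,"x":-36,"y":18.7,"z":0,"hand":3}]'

```text
time_s: 10.65
tool_pos: [0.5821, 0.188, 0.2092]
orientation: [-0.001, -0.706, 0.708, 0.001]
force: [0.4, -0.4, -1.4]
grip_width: 0.0374
```

Run:
```python
from h import *
goal([.6122,.283,.19],-83.6)
```

```text
t 10.65 pos [0.5821 0.188  0.2092] jaw -90.2 F [ 0.4 -0.4 -1.4] w 0.0374 j [ 15.   7.  71.   0. 102. 105.]
  xyz cm [-9.51 -2.97  1.92] rot [ 0.17  0.05 -6.62]
```

play_rows --motion '[{"rx":0,"ry":0,"rz":-2.5,"x":-3.5,"y":-1.1,"z":0,"hand":3},{"rx":0,"ry":0,"rz":-5,"x":-7,"y":-2.2,"z":0,"hand":3},{"rx":0,"ry":0,"rz":-6.6,"x":-9,"y":-2.8,"z":1,"hand":3},{"rx":0,"ry":0,"rz":-6.6,"x":-9.5,"y":-3,"z":3,"hand":3},{"rx":0,"ry":0,"rz":-6.6,"x":-9.5,"y":-3,"z":6,"hand":3},{"rx":0,"ry":0,"rz":-6.6,"x":-9.5,"y":-3,"z":9,"hand":3},{"rx":0,"ry":0,"rz":-6.6,"x":-9.5,"y":-3,"z":11.5,"hand":3},{"rx":0,"ry":0,"rz":-6.6,"x":-9.5,"y":-3,"z":13,"hand":3},{"rx":0,"ry":0,"rz":-6.6,"x":-9.5,"y":-3,"z":13,"hand":3},{"rx":0,"ry":0,"rz":-6.6,"x":-9.5,"y":-3,"z":13,"hand":3}]'

```text
time_s: 11.65
tool_pos: [0.6122, 0.283, 0.0795]
orientation: [0.001, 0.745, -0.667, -0.001]
force: [1.5, -1.1, -1.1]
grip_width: 0.0375
```

Run:
```python
from h import *
goal([.6122,.283,.0475],-83.6)
f=grab('side'); k=f['frame'][230:370,120:290,::-1];cv2.imwrite('pics/s2.png',cv2.resize(k,None,fx=4.2,fy=4.2,interpolation=cv2.INTER_CUBIC))
```

```text
t 11.65 pos [0.6122 0.283  0.0795] jaw -83.6 F [ 1.5 -1.1 -1.1] w 0.0375 j [ 22.  18.  71.   0.  91. 105.]
  xyz cm [ 0.   -0.01  3.2 ] rot [ 0.18  0.06 -0.02]
```

View pics/s2.png

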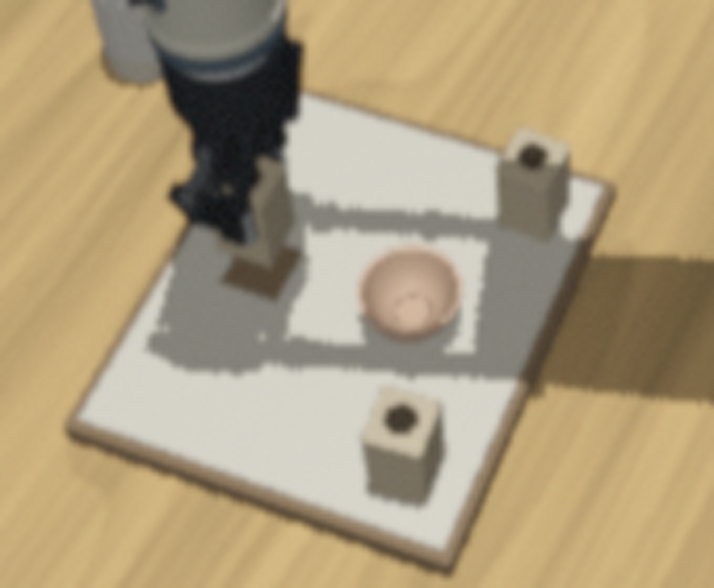

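play_rows --motion '[{"rx":0.2,"ry":0,"rz":0,"x":0,"y":0,"z":0.8,"hand":3},{"rx":0.2,"ry":0,"rz":0,"x":0,"y":0,"z":1.7,"hand":3},{"rx":0.2,"ry":0,"rz":0,"x":0,"y":0,"z":2.3,"hand":3},{"rx":0.2,"ry":0,"rz":0,"x":0,"y":0,"z":2.6,"hand":3},{"rx":0.2,"ry":0,"rz":0,"x":0,"y":0,"z":2.8,"hand":3},{"rx":0.2,"ry":0,"rz":0,"x":0,"y":0,"z":2.8,"hand":3}]'

```text
time_s: 12.3
tool_pos: [0.6126, 0.2832, 0.0524]
orientation: [-0.001, 0.745, -0.667, 0.0]
force: [0.2, -0.2, -1.5]
grip_width: 0.0375
```

Run:
```python
from h import *
goal([.6122,.283,.0465],-83.6)
```

```text
t 12.3 pos [0.6126 0.2832 0.0524] jaw -83.6 F [ 0.2 -0.2 -1.5] w 0.0375 j [ 22.  19.  74.   0.  88. 106.]
  xyz cm [0.02 0.04 0.59] rot [-0.11  0.09 -0.02]
```

play_rows --motion '[{"rx":0,"ry":0,"rz":0,"x":0,"y":0,"z":0.2,"hand":3},{"rx":0,"ry":0,"rz":0,"x":0,"y":0,"z":0.35,"hand":3},{"rx":0,"ry":0,"rz":0,"x":0,"y":0,"z":0.45,"hand":3},{"rx":0,"ry":0,"rz":0,"x":0,"y":0,"z":0.45,"hand":3}]'

```text
time_s: 12.7
tool_pos: [0.6125, 0.2832, 0.0476]
orientation: [-0.001, 0.745, -0.667, 0.0]
force: [0.2, -0.7, -1.7]
grip_width: 0.0372
```

play_rows --motion '[{"rx":0,"ry":0,"rz":0,"x":0,"y":0,"z":0.1,"hand":3},{"rx":0,"ry":0,"rz":0,"x":0,"y":0,"z":0.2,"hand":3},{"rx":0,"ry":0,"rz":0,"x":0,"y":0,"z":0.2,"hand":3}]'

```text
time_s: 13.0
tool_pos: [0.6127, 0.2833, 0.0468]
orientation: [-0.002, 0.745, -0.667, 0.0]
force: [-1.3, -1.6, 4.9]
grip_width: 0.037
```

play_rows --motion '[{"rx":0,"ry":0,"rz":0,"x":0,"y":0,"z":0,"hand":4.2},{"rx":0,"ry":0,"rz":0,"x":0,"y":0,"z":0,"hand":5},{"rx":0,"ry":0,"rz":0,"x":0,"y":0,"z":0,"hand":6.5},{"rx":0,"ry":0,"rz":0,"x":0,"y":0,"z":0,"hand":6.5},{"rx":0,"ry":0,"rz":0,"x":0,"y":0,"z":-1,"hand":6.5},{"rx":0,"ry":0,"rz":0,"x":0,"y":0,"z":-3.5,"hand":6.5},{"rx":0,"ry":0,"rz":0,"x":0,"y":0,"z":-7,"hand":6.5},{"rx":0,"ry":0,"rz":0,"x":0,"y":0,"z":-11,"hand":6.5},{"rx":0,"ry":0,"rz":0,"x":0,"y":0,"z":-15,"hand":6.5},{"rx":0,"ry":0,"rz":0,"x":0,"y":0,"z":-17,"hand":6.5}]'

```text
time_s: 14.0
tool_pos: [0.6131, 0.2833, 0.2231]
orientation: [-0.005, 0.745, -0.667, 0.002]
force: [0.1, 0.5, 0.5]
grip_width: 0.065
```

Run:
```python
from h import *
goal([.45,0.0,.22],-83.6)
```

```text
t 14.0 pos [0.6131 0.2833 0.2231] jaw -83.6 F [0.1 0.5 0.5] w 0.065 j [ 22.  17.  59.   0. 104. 106.]
  xyz cm [26.34 19.36  0.03] rot [-0.55  0.21 -0.02]
```

play_rows --motion '[{"rx":0,"ry":0,"rz":0,"x":26,"y":19,"z":0,"hand":6.5},{"rx":0,"ry":0,"rz":0,"x":26,"y":19,"z":0,"hand":6.5},{"rx":0,"ry":0,"rz":0,"x":26,"y":19,"z":0,"hand":6.5},{"rx":0,"ry":0,"rz":0,"x":26,"y":19,"z":0,"hand":6.5},{"rx":0,"ry":0,"rz":0,"x":26,"y":19,"z":0,"hand":6.5},{"rx":0,"ry":0,"rz":0,"x":26,"y":19,"z":0,"hand":6.5},{"rx":0,"ry":0,"rz":0,"x":26,"y":19,"z":0,"hand":6.5},{"rx":0,"ry":0,"rz":0,"x":26,"y":19,"z":0,"hand":6.5},{"rx":0,"ry":0,"rz":0,"x":26,"y":19,"z":0,"hand":6.5}]'

```text
time_s: 14.9
tool_pos: [0.4534, 0.0038, 0.2213]
orientation: [-0.006, 0.745, -0.667, 0.002]
force: [0.3, 0.7, 0.7]
grip_width: 0.0649
```

Run:
```python
from h import *
f=grab('top');P=cloud(f)
for n,c in {'post':(.6122,.283),'refA':(.4547,.3647),'refB':(.4723,.1649)}.items():
    q=P[(P[...,2]>.076)&(P[...,2]<.095)&(np.hypot(P[...,0]-c[0],P[...,1]-c[1])<.045)]
    if len(q): print(n,len(q),q.mean(0).round(4),cv2.minAreaRect(q[:,:2].astype(np.float32)*1000))
k=f['frame'][130:240,124:366,::-1];cv2.imwrite('pics/end.png',cv2.resize(k,None,fx=3.3,fy=3.3,interpolation=cv2.INTER_CUBIC))
```

```text
post 94 [0.6132 0.2815 0.0822] ((614.1683959960938, 281.86517333984375), (37.8674201965332, 35.38225555419922), 1.302233338356018)
refA 94 [0.4548 0.3647 0.0825] ((454.7128601074219, 365.23907470703125), (37.520938873291016, 39.057228088378906), 5.034939289093018)
refB 98 [0.4723 0.1645 0.0823] ((473.3067321777344, 164.83428955078125), (37.55448532104492, 36.00580596923828), 0.980854332447052)
```

View pics/end.png

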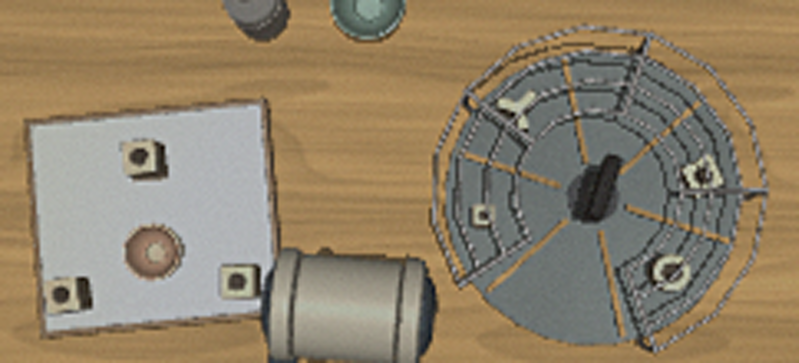

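The post stands upright on the spot, about 2 mm from the footprint's centre. The other posts are still in place.

```bash
python3 -c "
from rig import env
print(env.job_done())"
```

```text
the job is handed in; nothing more can be done
None
```

I turned the carousel about 145° clockwise by its handle bar, which brought the tall square post into the guard's opening. I then released the bar, lifted the post out and set it down on the bare footprint. The job was handed in at about 15 s of the 48 s allowed. The hand-in returns no verdict, so what follows is what I measured.

- **Post position:** the last top view put the post's centre about 2 mm from the footprint's centre. Its top face was at the same height as the two reference posts, so it stands upright at the right level.
- **Post angle:** I set it down at 6.4° to the world axes, which matches the shelf and footprint as I read them from the picture. The automatic rectangle fit gave 1.3°. That fit is coarse on so few pixels, and either reading is within the 11.5° (0.2 rad) allowed.
- **Other things:** the two reference posts had moved less than 1 mm. In the picture the other four carousel posts are standing in their pockets, and the small bowl looks undisturbed. The glazed bowl and bottle are only partly in that view, and I did not measure them.
- **Forces:** the largest wrist reading in the checks after each move was about 12 N, when the fingers first closed on the bar. It was about 6 N when gripping the post and about 5 N at touchdown.
- **Robot:** the gripper was open, above the table and clear of everything at hand-in.

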